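# Clear the pencil cup, then slide the cabinet door to its ball-catch notch and hold it

## Robot

A 6-joint arm with a two-finger parallel gripper is mounted at the origin on the work surface. World frame = base frame: x ahead of the robot, y to its left, z up, the work surface at z = 0. Lengths are in mm, angles in rad, forces in N, time in s.
With the tool pointing down it reaches from about 225 to 725 mm from the base axis. Payload 3.1 kg.
Tool frame: the origin (TCP) lies at the very end of the fingers, on their centre line; the grasp point (between the pads) lies 19 mm behind it; z points along the fingers, y is the line along which they close (so a half turn about z gives the same grasp; the last joint's range is limited). The gripper opens to 85 mm and grips with 20 to 120 N. Pads are 22 mm wide; open, the fingers measure 114 mm over their backs; the gripper's body (76 mm by 85 mm) begins 54 mm behind the grasp point. The pads swing forward as they close: fully open they stand 13 mm farther back than shut.
Start: joints at [-1.426, 0.048, 0.099, 1.622, 0, 1.443], TCP at [141.435, -505.582, 231.312] pointing down, gripper open.
Joint ranges: [-2.91, 2.91], [-0.99, 1.94], [-1.21, 1.42], [-2.12, 2.29], [-1.49, 1.47], [-3.14, 3.14]. Speed limits (rad/s): [2.79, 2.79, 3.14, 3.14, 3.14, 3.14].

## Interface

Orientations are given as a unit quaternion [x, y, z, w].
In Python, from rig import sense, read_camera, finish_job, search_frame, cut_out gives the robot as it stands.
- The arm moves only by the shell command python3 -m jog 'ROWS' [FORCE]. ROWS is a JSON object of lists of equal length, an entry for each row: "offset": the shift along the tool's x, y, z as a fraction of full scale, a list of three; "twist": the turn, a rotation vector about the tool's x, y, z as a fraction of full scale, a list of three; "grip": the opening, from -1 (shut) to 1 (fully open). In form: {"offset": [[x, y, z], ...], "twist": [[rx, ry, rz], ...], "grip": [grip, ...]}. A call has 1 to 5 rows; each row shifts and turns the commanded pose from where the row before left it, along the tool's axes as they then stand; what a row does not reach is not made up. Full scale, the value 1, is 5 cm for a shift and 0.5 rad for a turn. A row lasts 1/10 s, in which the tool goes at most 50 mm and 8.59 degrees, less where a joint would pass 70% of its speed; a pose out of reach is approached as far as the arm can. A call with a number of a shift or a turn outside -1 to 1 is refused whole. A call with a gripper value outside its range is refused whole. The fingers move at their own pace and stop on an object; FORCE is the grip in N (left out, the last holds). Time passes only in rows, so rows that do not move let the fingers close. It gives the time, the measured TCP pose, the force, the opening and the grip force at its end, in the units of the state.
- sense(): the state, without advancing time (a new reading comes with each control period).
- read_camera(name): name is "scene" or "top" or "wrist"; returns a dict with "pixels" (384x512x3 uint8, red, green, blue), "range_z" (384x512 float32, mm along the optical axis (not along the pixel's ray), 0 where there is no reading), "intrinsics" (3x3 intrinsics, pixels), "R" (3x3) and "t" (3): a world point X has camera coordinates R X + t. Camera axes: x right, y down, z forward; pixel columns grow to the right and rows downward; lengths in mm; the calibration is good to about 2 mm. A picture is of the moment at which its call begins.
- finish_job(): hands the job in; it is judged then, once.
Trained networks look in a picture, given as the dict that the camera call returned (one of the last four; its "shot" number tells which), for a name from the list of things; names that differ only in an ending like _2 or _b are one class to them, and where a whole thing is asked for, a point or a joint stands for the part that bears it (a point fixed in the world has none). Each returns a list of dicts, best first, with "conf" (0 to 1); they miss things now and then, are a little off and sometimes report something else, mostly with a low value. They report only what shows in the picture. A call takes as long as a camera call.
- search_frame(picture, name): "rect" ([left, top, right, bottom] in pixels, round what is visible of it).
- cut_out(picture, name): "pixels" (384x512 bool, what is visible of it) and "rect" ([left, top, right, bottom] in pixels, round what is visible of it).
The state is a dict: "time": time; "joints": joint angles; "joint_vel": joint speeds; "joint_efforts": joint torques, N m; "tool_pos": TCP position; "tcp_rot": TCP orientation; "ft_force": force on the tool from outside, world axes, zero at the start; "moment": the same for the moment, N m; "finger_gap": finger opening in mm; "gripper_force": force on a finger pad.
Only numpy, scipy, OpenCV 4.12 (cv2) and the standard library are available. Lean on these libraries where they do the work, as an engineer would, in place of code of your own. Each camera call takes 0.05 s, during which the arm holds its last target. There are 200 camera calls.

## Task

The wooden pencil cup is standing in the way of the bar pull of the frosted-glass sliding door: move it out of the way and stand it upright on the bench, at least 15 cm out from the cabinet's front. Then take the bar pull and slide the door open until you feel its ball catch click into the part-open notch, without running the door on to the end of its track, and finish there still gripping the pull, so that the door rests in the notch under your hand. Do not bang the cup against the cabinet, and leave the other things on the bench where they are.

Things in the scene. Friction and masses are not known exactly. Their poses are not given: they have to be found in the camera images.
- cabinet: White cabinet, two frosted sliding doors, 480 mm wide (its y), 200 deep (its x), 250 high, fixed at the bench's left end. Origin: centre of its underside; z up. The front faces its own -x, 100 mm from the origin, and looks roughly to the robot's right (-y). The front door (own +y half, nearer the robot) has the bar pull and opens towards own -y, away from the robot; the other is fixed.
- slide_door (a joint): Opening of the front door, m: 0 shut, 0.200 at the end of its track; starts 0 to 0.015 open. Door 0.75 kg, about 1.5 N to slide. Its ball catch has one part-open notch, somewhere from 0.130 to 0.175 of opening (adjustable strike): it can only be felt. The door draws itself into the notch over the last few mm, then resists with about 9 N before it leaves it.
- catch_ball (a joint): Rise, m, of the catch's sprung steel ball (12 mm across, in the top edge of the sliding door, hidden by the head track): under 0.001 while it rolls on the plain track, about 0.0037 when it is seated in the notch.
- pull (a point): Gripping point on the door's bar pull, on the bar's axis, 208 mm above the bench. The bar: vertical, round, stainless, 12 mm across, from 60 to 226 mm above the bench, axis 36 mm out from the cabinet's front, held by two 8 mm posts to the door at 86 and 176 mm height. It rides with the door; door shut, it is at cabinet y = +0.193. The cabinet's top is 42 mm above the point.
- pencil_cup: Round wooden pencil cup, 66 mm across and 95 mm high, wall 5 mm, about 0.16 kg, with four short pencils that stick up to 128 mm above its foot and stay in it. Origin: centre of its underside, own z up. It stands in front of the cabinet in the path of the bar pull, its middle 56 to 66 mm out from the cabinet's front.
- plant_pot: White ceramic plant pot, 110 mm across, 105 mm high, with a plant reaching 180 mm. Origin: centre of its underside. A bystander.
- coaster_low: Lower of two stacked round grey plastic coasters, each 96 mm across and 6 mm thick. Origin: centre of its underside. A bystander.
- coaster_top: Upper of the two stacked coasters. Origin: centre of its underside. A bystander.
- key_tray: Stainless keyring tray, 110 mm (its x) by 160 mm (its y), 18 mm high, with keys lying in it. Origin: centre of its underside. A bystander.
- mug: White mug, 82 mm across, 95 mm high, handle along its own +y. Origin: centre of its underside. A bystander.
- stapler: Stapler, 147 mm long (its x), 36 mm wide, 50 mm high. Origin: centre of its underside. A bystander.
- notebook: Grey hardback notebook lying flat, 148 mm (its x) by 210 mm (its y), 16 mm thick. Origin: centre of its underside. A bystander.

How it is judged:
By the outcome, as a careful person would: the job done as asked, in the order asked, and still so for the second after the job is handed in, while the arm keeps its last pose, push and grip.
It also fails if it takes over 64 s, if anything falls off the work surface, if the arm or the gripper's body presses on something with over 40 N, if the wrist force passes 120 N, or if a joint passes its speed limit or range.

## Working session

There is one attempt and no reset: what is moved stays moved. The work goes in short steps, Python scripts to look and compute and a shell command to move; the robot and the scene stay as the last step left them, time stands still between calls to the robot, and variables do not carry over. Pictures are saved under pics/ and viewed, at most 10 in all, crops included, and the job is handed in when it is done.

```bash
ls; mkdir -p pics; cat > h.py <<'E'
import numpy as np, cv2
from rig import sense, read_camera, finish_job, search_frame, cut_out
from scipy.spatial.transform import Rotation as Ro
def pts(p, mask):
    v,u=np.nonzero(mask & (p["range_z"]>0)); z=p["range_z"][v,u]
    K=np.array(p["intrinsics"]); c=np.stack([(u-K[0,2])/K[0,0]*z,(v-K[1,2])/K[1,1]*z,z])
    return (np.array(p["R"]).T@(c-np.array(p["t"]).reshape(3,1))).T
def save(p,n): cv2.imwrite("pics/"+n, p["pixels"][:,:,::-1])
E
python3 - <<'E'
from h import *
s=sense(); print(s)
S=read_camera("scene"); T=read_camera("top")
cv2.imwrite("pics/a.png", cv2.resize(np.vstack([S["pixels"],T["pixels"]])[:,:,::-1],(400,600)))
save(S,"s.png"); save(T,"t.png")
for nm,p in (("S",S),("T",T)):
  print(nm, np.round(-np.array(p["R"]).T@np.array(p["t"])), np.round(np.array(p["R"])[2],2))
  for n in ["cabinet","pull","pencil_cup","plant_pot","coaster_top","key_tray","mug","stapler","notebook"]:
    for r in cut_out(p,n)[:1]:
      P=pts(p,r["pixels"]); 
      if len(P): print(n,round(r["conf"],2),r["rect"],len(P),"5%",np.round(np.percentile(P,3,axis=0)),"med",np.round(np.median(P,axis=0)),"95%",np.round(np.percentile(P,97,axis=0)))
E
```

```text
pics
{'time': 0.0, 'joints': array([-1.42578863e+00,  4.87318551e-02,  9.75926583e-02,  1.62199098e+00,
        4.43670821e-05,  1.44301365e+00]), 'joint_vel': array([-0.0015156 ,  0.00038184, -0.00061847,  0.00090063,  0.00028553,
        0.00069795]), 'joint_efforts': array([-1.54992784e-03, -3.38777196e+01,  3.20018148e+01,  2.02966214e-02,
       -1.11464456e-04,  3.13333061e-06]), 'tool_pos': array([ 141.36723652, -504.97956678,  230.12438662]), 'tcp_rot': array([ 9.90711917e-01,  1.35972552e-01,  1.21326722e-05, -1.16707312e-03]), 'ft_force': array([0.38967382, 1.03715449, 0.41544132]), 'moment': array([ 0.01602696, -0.02751308,  0.01737712]), 'gripper_force': 0.0, 'finger_gap': 85.48145111222563}
S [1374.  214. 1186.] [-0.62 -0.15 -0.77]
cabinet 0.94 [335.4, 153.8, 454.1, 355.5] 18563 5% [407. 283.  14.] med [715. 390. 248.] 95% [865. 500. 252.]
pull 0.86 [334.6, 167.4, 357.7, 269.6] 1075 5% [400. 237.  10.] med [506. 288. 105.] 95% [650. 308. 209.]
pencil_cup 0.57 [316.7, 220.9, 341.6, 261.0] 748 5% [548. 200.   0.] med [595. 231.  68.] 95% [611. 261. 115.]
plant_pot 0.75 [17
[... 1023 characters left out ...]
6. 258. 120.]
plant_pot 0.82 [294.4, 98.8, 335.3, 141.0] 1187 5% [ 689. -187.   55.] med [ 731. -137.  104.] 95% [786. -92. 164.]
coaster_top 0.75 [226.5, 112.3, 253.9, 138.8] 685 5% [707.  37.   7.] med [747.  78.  12.] 95% [786. 118.  17.]
key_tray 0.97 [222.1, 226.5, 276.2, 265.6] 1846 5% [311. -15.  -2.] med [362.  58.   3.] 95% [416. 132.  17.]
mug 0.78 [360.6, 172.0, 396.9, 214.9] 896 5% [ 469. -369.   -0.] med [ 512. -340.   33.] 95% [ 566. -292.   96.]
stapler 0.84 [357.6, 120.5, 385.4, 172.8] 672 5% [ 611. -352.    5.] med [ 672. -320.   48.] 95% [ 739. -292.   53.]
notebook 0.66 [330.7, 239.5, 408.2, 298.4] 3586 5% [ 232. -400.   10.] med [ 303. -301.   16.] 95% [ 375. -200.   20.]
```

```bash
python3 - <<'E'
from h import *
for nm in ("scene","top"):
  p=read_camera(nm)
  C=pts(p,cut_out(p,"cabinet")[0]["pixels"]); t=C[np.abs(C[:,2]-250)<6][:,:2].astype(np.float32)
  (c,sz,a)=cv2.minAreaRect(t); 
  # front edge: robust line
  b=[(x,np.percentile(t[np.abs(t[:,0]-x)<6][:,1],1)) for x in range(430,820,10) if (np.abs(t[:,0]-x)<6).sum()>10]
  b=np.array(b); k=np.polyfit(b[:,0],b[:,1],1); r=b[:,1]-np.polyval(k,b[:,0]); g=abs(r)<4; k=np.polyfit(b[g,0],b[g,1],1)
  print(nm,"toprect",np.round(c,1),np.round(sz,1),a,"front line y=",k,np.degrees(np.arctan(k[0])))
  print(np.round(b[::6],0).tolist())
  D=pts(p,cut_out(p,"pull")[0]["pixels"])
  n=np.array([-k[0],1])/np.hypot(1,k[0]); d=-(D[:,:2]@n-k[1]*n[1])  # out from front
  m=(d>22)&(d<50)&(D[:,2]>50)&(D[:,2]<235); print("bar",m.sum(),np.round(np.median(D[m],0),1), np.percentile(d[m],[5,50,95]).round(), np.percentile(D[m],[5,95],axis=0).round())
  q=cut_out(p,"pencil_cup")[0]; P=pts(p,q["pixels"]); dd=-(P[:,:2]@n-k[1]*n[1])
  w=P[(P[:,2]>10)&(P[:,2]<92)][:,:2]
  from scipy.optimize import least_squares
  f=least_squares(lambda c:np.hypot(*(w-c).T)-33,[580,230],loss="soft_l1"); print("cup",f.x.round(1),"out",-(f.x@n-k[1]*n[1]), np.abs(f.fun).mean(), "z",np.percentile(P[:,2],[90,99]))
S=cv2.imread("pics/s.png");T=cv2.imread("pics/t.png")
cv2.imwrite("pics/b.png",np.hstack([cv2.resize(S[130:370,230:470],(400,400),interpolation=2),cv2.resize(T[50:270,60:280],(400,400),interpolation=2)]))
E
```

```text
scene toprect [619.8 394.3] [483.8 202.5] 5.487057209014893 front line y= [9.69062169e-02 2.34956562e+02] 5.535034251929535
[[430.0, 277.0], [490.0, 283.0], [550.0, 289.0], [610.0, 294.0], [670.0, 299.0], [730.0, 306.0], [790.0, 311.0]]
bar 135 [450.  241.2 154.8] [29. 37. 42.] [[445. 236.  82.]
 [454. 249. 217.]]
cup [578.2 230.5] out 60.16494073744215 3.450142673346558 z [ 96.82836488 121.33056112]
top toprect [621.4 394.3] [480.6 203.7] 5.252403259277344 front line y= [9.36664269e-02 2.36226649e+02] 5.351078340704105
[[430.0, 277.0], [490.0, 283.0], [550.0, 288.0], [610.0, 294.0], [670.0, 300.0], [730.0, 304.0], [790.0, 310.0]]
bar 64 [446.6 236.4 181.1] [34. 41. 43.] [[442. 235.  94.]
 [452. 244. 226.]]
cup [578.6 226. ] out 64.12390374498622 6.247200082837118 z [ 96.93730264 125.78026719]
```

View pics/b.png

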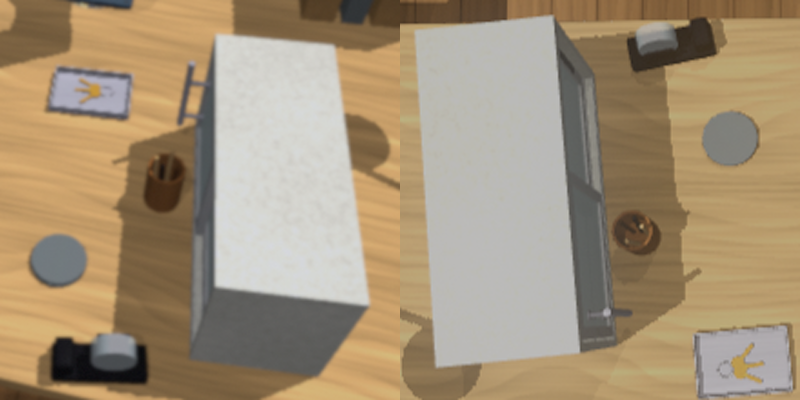

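The view shows the cup (left crop ~(165,182)) in front of the door, with the bar pull at the robot end (~(187,95)). I'll use a tool tilted 20° away from the cabinet, with the fingers closing along the sliding direction. First move: yaw, then tilt.

```bash
cat >> h.py <<'E'
K=np.array([0.0953,235.6]); A=np.arctan(K[0]); OUT=np.array([np.sin(A),-np.cos(A),0]); SL=np.array([np.cos(A),np.sin(A),0])
def want(tilt=20):
    t=np.radians(tilt); z=-OUT*np.sin(t)-np.array([0,0,1])*np.cos(t); y=SL; return Ro.from_matrix(np.stack([np.cross(y,z),y,z],1))
def out(p): return (np.array(p[:2])-[0,K[1]])@OUT[:2]
def go(tcp=None,tilt=20):
    s=sense(); R=Ro.from_quat(s["tcp_rot"]); print("t",round(s["time"],2),"tcp",s["tool_pos"].round(1),"gap",round(s["finger_gap"],1),"F",s["ft_force"].round(1),"gf",round(s["gripper_force"],1))
    print("twist units",(((R.inv()*want(tilt)).as_rotvec())/0.5).round(3))
    if tcp is not None: print("offset units (tool)",(R.inv().apply(np.array(tcp)-s["tool_pos"])/50).round(3))
def tcp_for(g,tilt=20): return np.array(g)+19*want(tilt).as_matrix()[:,2]
E
J="python3 -m jog"
$J '{"offset":[[0,0,0],[0,0,0],[0,0,0],[0,0,0],[0,0,0]],"twist":[[0,0,-0.28],[0,0,-0.28],[0,0,-0.28],[0,0,-0.28],[0,0,-0.28]],"grip":[1,1,1,1,1]}'
$J '{"offset":[[0,0,0],[0,0,0],[0,0,0],[0,0,0],[0,0,0]],"twist":[[0,0,-0.28],[0,0,-0.28],[0,0,-0.28],[0,0,-0.28],[0,0,-0.28]],"grip":[1,1,1,1,1]}'
$J '{"offset":[[0,0,0],[0,0,0],[0,0,0],[0,0,0]],"twist":[[0,0.233,0],[0,0.233,0],[0,0.233,0],[0,0,0]],"grip":[1,1,1,1]}'
python3 -c "
from h import *
g=tcp_for([578.5,229,84]); z=want().as_matrix()[:,2]; print(g, g-90*z)
go(g-90*z)"
```

```text
time: 1.9
tool_pos: [141.5, -505.6, 231.3]
tcp_rot: [0.883, 0.47, 0.0, -0.0]
ft_force: [-0.0, 0.1, -0.2]
finger_gap: 85.1
gripper_force: 0.0
time: 2.4
tool_pos: [141.4, -505.6, 231.3]
tcp_rot: [0.668, 0.744, 0.0, -0.0]
ft_force: [0.3, 0.2, 0.2]
finger_gap: 85.7
gripper_force: 0.0
time: 2.8
tool_pos: [141.1, -507.2, 223.0]
tcp_rot: [0.659, 0.73, 0.121, -0.134]
ft_force: [0.1, 0.1, -2.8]
finger_gap: 85.7
gripper_force: 0.0
[577.88349736 235.46907277  66.14584021] [580.803773   204.82609649 150.71817608]
t 2.8 tcp [ 141.1 -507.2  223. ] gap 85.7 F [ 0.1  0.1 -2.8] gf 0.0
twist units [-0.006 -0.028  0.011]
offset units (tool) [11.903 10.188  6.062]
```

```bash
J="python3 -m jog"
$J '{"offset":[[0.6,0.51,0.18],[0.6,0.51,0.18],[0.6,0.51,0.18],[0.6,0.51,0.18],[0.6,0.51,0.18]],"twist":[[0,0,0],[0,0,0],[0,0,0],[0,0,0],[0,0,0]],"grip":[1,1,1,1,1]}' >/dev/null
$J '{"offset":[[0.6,0.51,0.18],[0.6,0.51,0.18],[0.6,0.51,0.18],[0.6,0.51,0.18],[0.6,0.51,0.18]],"twist":[[0,0,0],[0,0,0],[0,0,0],[0,0,0],[0,0,0]],"grip":[1,1,1,1,1]}' |head -2
$J '{"offset":[[0.6,0.51,0.18],[0.6,0.51,0.18],[0.6,0.51,0.18],[0.6,0.51,0.18],[0.6,0.51,0.18]],"twist":[[0,0,0],[0,0,0],[0,0,0],[0,0,0],[0,0,0]],"grip":[1,1,1,1,1]}' | head -2
$J '{"offset":[[0.6,0.51,0.18],[0.6,0.51,0.18],[0.5,0.4,0.18],[0.3,0.2,0.18],[0,0,0]],"twist":[[0,0,0],[0,0,0],[0,0,0],[0,0,0],[0,0,0]],"grip":[1,1,1,1,1]}' |head -2
python3 - <<'E'
from h import *
g=tcp_for([578.5,229,84]); z=want().as_matrix()[:,2]
go(g-90*z)
W=read_camera("wrist"); q=cut_out(W,"pencil_cup")
M=W["pixels"].copy()
if q:
  P=pts(W,q[0]["pixels"]); print(q[0]["conf"],q[0]["rect"],P.min(0).round(),P.max(0).round())
  from scipy.optimize import least_squares
  rim=P[(P[:,2]>88)&(P[:,2]<99)]; print(len(rim), cv2.minEnclosingCircle(rim[:,:2].astype(np.float32)))
  w=P[(P[:,2]>10)&(P[:,2]<88)][:,:2]; f=least_squares(lambda c:np.hypot(*(w-c).T)-33,[580,230],loss="soft_l1"); print("wall fit",f.x.round(1),len(w),np.abs(f.fun).mean())
save(W,"w1.png")
E
```

```text
time: 3.8
tool_pos: [363.6, -166.7, 250.8]
time: 4.3
tool_pos: [474.3, 1.8, 260.3]
time: 4.8
tool_pos: [543.5, 116.4, 260.2]
t 4.8 tcp [543.5 116.4 260.2] gap 85.2 F [ 0.  -0.5 -0.3] gf 0.0
twist units [-0.001 -0.     0.023]
offset units (tool) [0.827 0.921 2.635]
0.89 [272.8, 83.6, 342.2, 160.5] [545. 199.  -1.] [610. 263. 127.]
1187 ((577.7360229492188, 231.4178009033203), 32.8077507019043)
wall fit [577.2 226.5] 1941 5.099097815599118
```

View pics/w1.png

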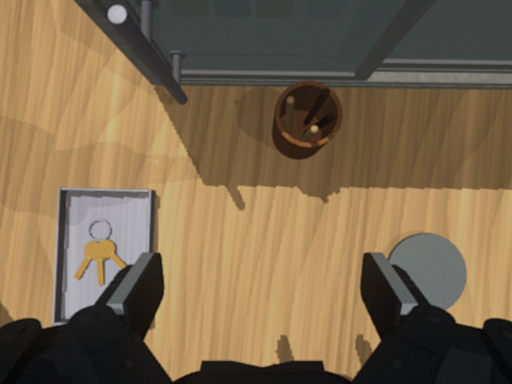

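```bash
J="python3 -m jog"
$J '{"offset":[[0.43,0.45,0.2],[0.43,0.46,0.4],[0,0,0.7],[0,0,0.7],[0,0,0.6]],"twist":[[0,0,0.023],[0,0,0],[0,0,0],[0,0,0],[0,0,0]],"grip":[1,1,1,1,1]}' >/dev/null
$J '{"offset":[[0,0,0],[0,0,0]],"twist":[[0,0,0],[0,0,0]],"grip":[1,1]}' >/dev/null
python3 - <<'E'
from h import *
go(tcp_for([577.7,231.4,84]))
W=read_camera("wrist"); q=cut_out(W,"pencil_cup")
P=pts(W,q[0]["pixels"]); rim=P[(P[:,2]>88)&(P[:,2]<99)]; print(len(rim), cv2.minEnclosingCircle(rim[:,:2].astype(np.float32)))
b=cut_out(W,"pull"); 
if b:
  B=pts(W,b[0]["pixels"]); d=np.array([out(x) for x in B]); m=(d>25)&(d<48); print(m.sum(), np.median(B[m],0) if m.any() else 0)
E
```

```text
t 5.6 tcp [580.4 201.8 152.2] gap 85.4 F [ 0.3 -0.   1. ] gf 0.0
twist units [-0.004 -0.    -0.012]
offset units (tool) [0.092 0.006 1.865]
2582 ((577.839599609375, 231.75877380371094), 32.87776565551758)
1861 [451.14647519 241.73392438 116.30276399]
```

```bash
J="python3 -m jog"
$J '{"offset":[[0.095,0.006,0.37],[0,0,0.37],[0,0,0.37],[0,0,0.37],[0,0,0.37]],"twist":[[0,0,0],[0,0,0],[0,0,0],[0,0,0],[0,0,0]],"grip":[1,1,1,1,1]}' 
$J '{"offset":[[0,0,0],[0,0,0],[0,0,0],[0,0,0],[0,0,0]],"twist":[[0,0,0],[0,0,0],[0,0,0],[0,0,0],[0,0,0]],"grip":[1,0.4,0.2,-0.2,-0.2]}' 30 
$J '{"offset":[[0,0,0],[0,0,0],[0,0,0]],"twist":[[0,0,0],[0,0,0],[0,0,0]],"grip":[-0.3,-0.3,-0.3]}' 30
python3 - <<'E'
from h import *
go(tcp_for([577.7,231.4,84]))
R=Ro.from_quat(sense()["tcp_rot"]); 
for d in ([0,0,1],-SL,OUT,): print(d,R.inv().apply(d).round(3))
save(read_camera("wrist"),"w2.png")
E
```

```text
time: 6.25
tool_pos: [579.5, 238.5, 68.2]
tcp_rot: [0.664, 0.727, 0.117, -0.128]
ft_force: [0.8, 0.9, -0.9]
finger_gap: 85.4
gripper_force: 0.0
time: 6.75
tool_pos: [578.8, 238.8, 68.7]
tcp_rot: [0.664, 0.727, 0.117, -0.129]
ft_force: [-2.4, -1.5, 6.3]
finger_gap: 65.7
gripper_force: 34.1
time: 7.05
tool_pos: [578.8, 238.9, 68.7]
tcp_rot: [0.664, 0.727, 0.117, -0.129]
ft_force: [-1.8, -2.0, 5.7]
finger_gap: 65.6
gripper_force: 34.1
t 7.05 tcp [578.8 238.9  68.7] gap 65.6 F [-1.8 -2.   5.7] gf 34.1
twist units [ 0.002 -0.002 -0.008]
offset units (tool) [-0.033 -0.036  0.042]
[0, 0, 1] [ 0.343 -0.001 -0.939]
[-0.99548965 -0.09487016 -0.        ] [-0.004 -1.    -0.001]
[ 0.09487016 -0.99548965  0.        ] [-0.939  0.004 -0.343]
```

View pics/w2.png

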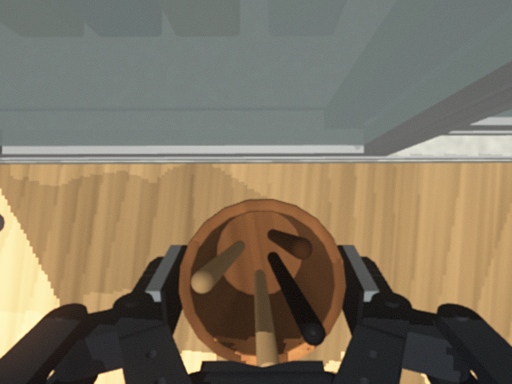

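```bash
J="python3 -m jog"
$J '{"offset":[[0.035,0,-0.094],[0.069,0,-0.188],[0.069,0,-0.188],[0.035,0,-0.094],[0,0,0]],"twist":[[0,0,0],[0,0,0],[0,0,0],[0,0,0],[0,0,0]],"grip":[-0.3,-0.3,-0.3,-0.3,-0.3]}' 
$J '{"offset":[[-0.188,0,-0.069],[-0.376,0,-0.137],[-0.563,0,-0.206],[-0.563,0,-0.206],[-0.563,0,-0.206]],"twist":[[0,0,0],[0,0,0],[0,0,0],[0,0,0],[0,0,0]],"grip":[-0.3,-0.3,-0.3,-0.3,-0.3]}' |tail -2
$J '{"offset":[[-0.563,0,-0.206],[-0.47,0,-0.172],[-0.282,0,-0.103],[0,0,0],[0,0,0]],"twist":[[0,0,0],[0,0,0],[0,0,0],[0,0,0],[0,0,0]],"grip":[-0.3,-0.3,-0.3,-0.3,-0.3]}'
python3 - <<'E'
from h import *
go()
for n in ("scene","top"):
  p=read_camera(n); q=cut_out(p,"pencil_cup")
  if q:
    P=pts(p,q[0]["pixels"]); print(n,q[0]["conf"],P.min(0).round(),P.max(0).round(),np.percentile(P[:,2],[2,98]).round())
  save(p,n+"2.png")
E
```

```text
time: 7.6
tool_pos: [578.7, 239.1, 97.9]
tcp_rot: [0.664, 0.727, 0.117, -0.129]
ft_force: [0.1, -0.2, -2.3]
finger_gap: 65.3
gripper_force: 33.8
finger_gap: 65.7
gripper_force: 33.8
time: 8.6
tool_pos: [594.7, 50.0, 96.2]
tcp_rot: [0.664, 0.727, 0.116, -0.13]
ft_force: [-0.2, 1.0, -2.5]
finger_gap: 65.2
gripper_force: 33.8
t 8.6 tcp [594.7  50.   96.2] gap 65.2 F [-0.2  1.  -2.5] gf 33.8
twist units [-0.006 -0.003 -0.011]
scene 0.81 [469.  17.  -4.] [635.  76. 167.] [ 28. 141.]
top 0.63 [565.  39.  -0.] [632.  82. 229.] [ 30. 146.]
```

```bash
J="python3 -m jog"
$J '{"offset":[[-0.038,0,0.103],[-0.038,0,0.103],[-0.038,0,0.103],[-0.038,0,0.103],[0,0,0]],"twist":[[0,0,0],[0,0,0],[0,0,0],[0,0,0],[0,0,0]],"grip":[-0.3,-0.3,-0.3,-0.3,-0.3]}' |sed -n '2p;4p'
$J '{"offset":[[-0.014,0,0.038],[-0.014,0,0.038],[0,0,0]],"twist":[[0,0,0],[0,0,0],[0,0,0]],"grip":[-0.3,-0.3,-0.3]}'|sed -n '2p;4p'
$J '{"offset":[[-0.007,0,0.019],[0,0,0]],"twist":[[0,0,0],[0,0,0]],"grip":[-0.3,-0.3]}'|sed -n '2p;4p'
python3 - <<'E'
from h import *
p=read_camera("scene"); c=p["pixels"][130:330,190:390]; q=read_camera("wrist")["pixels"]
cv2.imwrite("pics/c3.png",np.hstack([cv2.resize(c,(384,384),interpolation=2),cv2.resize(q,(416,384))])[:,:,::-1])
E
```

```text
tool_pos: [593.8, 49.9, 72.9]
ft_force: [-0.1, -0.1, -1.7]
tool_pos: [594.7, 49.6, 70.3]
ft_force: [-0.2, 0.3, -2.4]
tool_pos: [594.9, 49.6, 69.5]
ft_force: [0.1, -0.1, -3.0]
```

View pics/c3.png

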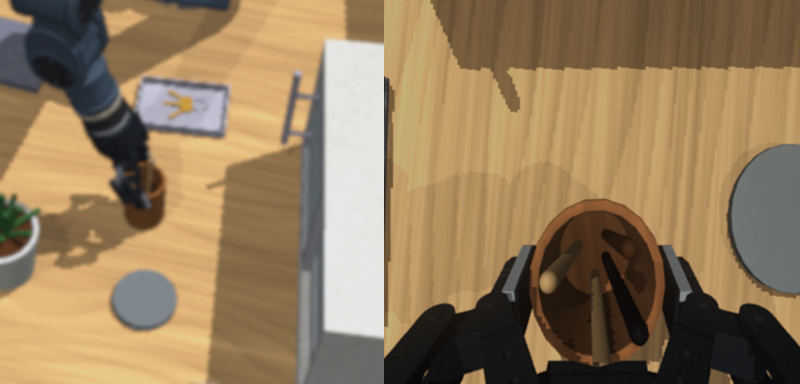

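The cup hangs upright at (145,200) in the left crop, well clear of the coaster. I'll lower it the last bit to touch.

```bash
J="python3 -m jog"
$J '{"offset":[[-0.007,0,0.019],[0,0,0]],"twist":[[0,0,0],[0,0,0]],"grip":[-0.3,-0.3]}'|sed -n '2p;4p'
$J '{"offset":[[-0.007,0,0.019],[0,0,0]],"twist":[[0,0,0],[0,0,0]],"grip":[-0.3,-0.3]}'|sed -n '2p;4p'
```

```text
tool_pos: [595.0, 49.6, 68.9]
ft_force: [0.0, -0.7, -1.2]
tool_pos: [595.0, 49.7, 68.8]
ft_force: [-1.8, -1.3, 4.2]
```

```bash
J="python3 -m jog"
$J '{"offset":[[0,0,0],[0,0,0],[0,0,0],[0,0,0],[0,0,0]],"twist":[[0,0,0],[0,0,0],[0,0,0],[0,0,0],[0,0,0]],"grip":[0.65,0.75,0.9,1,1]}'
$J '{"offset":[[0,0,-0.15],[0,0,-0.3],[0,0,-0.5],[0,0,-0.6],[0,0,-0.6]],"twist":[[0,0,0],[0,0,0],[0,0,0],[0,0,0],[0,0,0]],"grip":[1,1,1,1,1]}'
$J '{"offset":[[0,0,-0.6],[0,0,-0.6],[0,0,-0.6],[0,0,-0.4],[0,0,0]],"twist":[[0,0,0],[0,0,0],[0,0,0],[0,0,0],[0,0,0]],"grip":[1,1,1,1,1]}' 
python3 - <<'E'
from h import *
t=read_camera("top"); w=read_camera("wrist")
for n,p in (("top",t),("wrist",w)):
  q=cut_out(p,"pencil_cup")
  if q:
    P=pts(p,q[0]["pixels"]); rim=P[(P[:,2]>85)&(P[:,2]<99)]; c=cv2.minEnclosingCircle(rim[:,:2].astype(np.float32)); print(n,q[0]["conf"],c,"out",out(c[0]),P[:,2].max())
  b=cut_out(p,"pull")
  if b:
    B=pts(p,b[0]["pixels"]); d=np.array([out(x) for x in B]); m=(d>25)&(d<48)&(B[:,2]>40)&(B[:,2]<235); print("bar",n,m.sum(), np.median(B[m],0).round(1),"top",B[m&(B[:,2]>215)].mean(0).round(1),(m&(B[:,2]>215)).sum())
go(tcp_for([450.5,241.7,208]))
save(w,"w4.png")
E
```

```text
time: 10.8
tool_pos: [594.8, 49.6, 67.2]
tcp_rot: [0.664, 0.727, 0.116, -0.13]
ft_force: [0.9, -0.1, -0.3]
finger_gap: 85.5
gripper_force: 0.0
time: 11.3
tool_pos: [598.4, 12.6, 169.7]
tcp_rot: [0.664, 0.727, 0.116, -0.13]
ft_force: [0.1, 0.3, 0.7]
finger_gap: 85.5
gripper_force: 0.0
time: 11.8
tool_pos: [603.9, -25.8, 275.8]
tcp_rot: [0.664, 0.727, 0.117, -0.126]
ft_force: [-0.3, 0.4, 0.2]
finger_gap: 85.4
gripper_force: 0.0
top 0.69 ((594.0198974609375, 41.28049087524414), 31.996774673461914) out 249.79782610549748 127.2939268477826
bar top 48 [446.6 236.1 206.3] top [446.6 239.8 223.8] 21
t 12.1 tcp [601.7 -23.9 270.1] gap 85.4 F [ 0.2  0.1 -0.6] gf 0.0
twist units [-0.011 -0.003 -0.011]
offset units (tool) [ 4.794 -2.514  3.474]
```

View pics/w4.png

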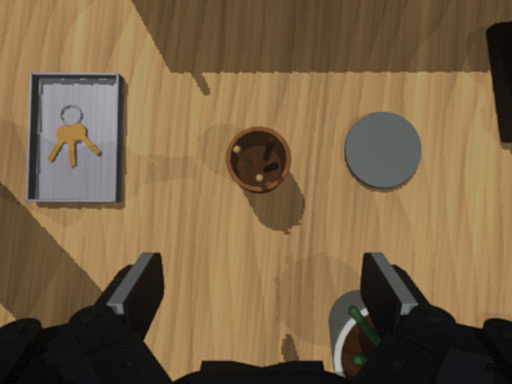

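```bash
J="python3 -m jog"
$J '{"offset":[[0.3,-0.16,0.05],[0.53,-0.28,0.16],[0.53,-0.28,0.16],[0.53,-0.28,0.16],[0.53,-0.28,0.16]],"twist":[[-0.011,0,-0.011],[0,0,0],[0,0,0],[0,0,0],[0,0,0]],"grip":[1,1,1,1,1]}' >/dev/null
$J '{"offset":[[0.53,-0.28,0.16],[0.53,-0.28,0.16],[0.53,-0.28,0.16],[0.53,-0.28,0.16],[0.25,-0.14,0.1]],"twist":[[0,0,0],[0,0,0],[0,0,0],[0,0,0],[0,0,0]],"grip":[1,1,1,1,1]}' >/dev/null
$J '{"offset":[[0,0,0],[0,0,0]],"twist":[[0,0,0],[0,0,0]],"grip":[1,1]}'
python3 - <<'E'
from h import *
w=read_camera("wrist"); b=cut_out(w,"pull")
go(tcp_for([450.5,241.7,208]))
for q in b[:1]:
    B=pts(w,q["pixels"]); d=np.array([out(x) for x in B]); m=(d>25)&(d<48)&(B[:,2]>40)&(B[:,2]<235)
    T=B[m&(B[:,2]>221)]; print(q["conf"],"bar",m.sum(),"top",T.mean(0).round(1) if len(T) else 0,len(T), np.ptp(T,axis=0).round(1) if len(T) else 0)
save(w,"w5.png")
E
```

```text
time: 13.3
tool_pos: [452.4, 211.8, 285.6]
tcp_rot: [0.662, 0.729, 0.118, -0.127]
ft_force: [-0.4, 0.2, 0.4]
finger_gap: 85.4
gripper_force: 0.0
t 13.4 tcp [452.9 211.2 285.6] gap 85.7 F [-0.3 -0.4 -0.1] gf 0.0
twist units [ 0.005  0.    -0.001]
offset units (tool) [0.044 0.004 2.047]
0.63 bar 302 top [446.1 241.8 225.5] 255 [11.6 11.7  3.5]
```

View pics/w5.png

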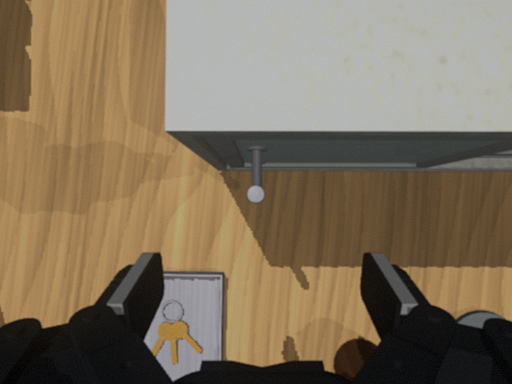

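```bash
J="python3 -m jog"
$J '{"offset":[[0.044,-0.085,0.2],[0,0,0.45],[0,0,0.45],[0,0,0.45],[0,0,0.45]],"twist":[[0,0,0],[0,0,0],[0,0,0],[0,0,0],[0,0,0]],"grip":[1,1,1,1,1]}'
$J '{"offset":[[0,0,0.02],[0,0,0],[0,0,0],[0,0,0],[0,0,0]],"twist":[[0,0,0],[0,0,0],[0,0,0],[0,0,0],[0,0,0]],"grip":[1,0.2,-0.4,-1,-1]}' 50
$J '{"offset":[[0,0,0],[0,0,0],[0,0,0],[0,0,0],[0,0,0]],"twist":[[0,0,0],[0,0,0],[0,0,0],[0,0,0],[0,0,0]],"grip":[-1,-1,-1,-1,-1]}' 50
python3 - <<'E'
from h import *
go(tcp_for([446.2,241.8,209]))
w=read_camera("wrist");save(w,"w6.png")
R=Ro.from_quat(sense()["tcp_rot"]); print(R.inv().apply(SL).round(3))
E
```

```text
time: 13.9
tool_pos: [445.9, 247.0, 191.8]
tcp_rot: [0.663, 0.728, 0.118, -0.127]
ft_force: [0.1, -0.3, -0.3]
finger_gap: 85.6
gripper_force: 0.0
time: 14.4
tool_pos: [445.9, 247.9, 193.4]
tcp_rot: [0.663, 0.729, 0.119, -0.127]
ft_force: [-0.2, 0.1, 0.9]
finger_gap: 28.0
gripper_force: 0.0
time: 14.9
tool_pos: [445.4, 248.0, 193.0]
tcp_rot: [0.663, 0.729, 0.119, -0.127]
ft_force: [-0.7, -2.2, 5.6]
finger_gap: 10.7
gripper_force: 48.8
t 14.9 tcp [445.4 248.  193. ] gap 10.7 F [-0.7 -2.2  5.6] gf 48.8
twist units [ 0.009 -0.     0.002]
offset units (tool) [-0.007  0.004  0.038]
[-0.001  1.     0.005]
```

View pics/w6.png

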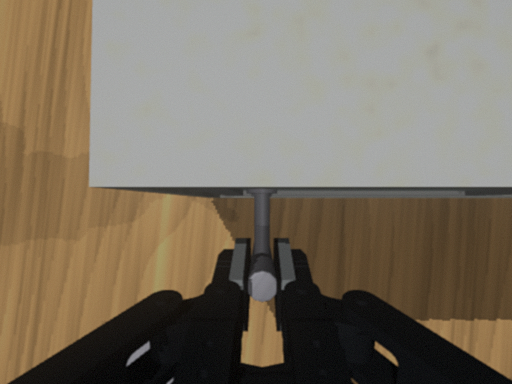

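```bash
J="python3 -m jog"
$J '{"offset":[[0,0.1,0],[0,0.2,0],[0,0.3,0],[0,0.3,0],[0,0.3,0]],"twist":[[0,0,0],[0,0,0],[0,0,0],[0,0,0],[0,0,0]],"grip":[-1,-1,-1,-1,-1]}' 50
$J '{"offset":[[0,0.3,0],[0,0.3,0],[0,0.2,0],[0,0.1,0],[0,0.05,0]],"twist":[[0,0,0],[0,0,0],[0,0,0],[0,0,0],[0,0,0]],"grip":[-1,-1,-1,-1,-1]}' 50
$J '{"offset":[[0,0,0],[0,0,0]],"twist":[[0,0,0],[0,0,0]],"grip":[-1,-1]}' 50
cat > st.py <<'E'
from h import *
s=sense(); print("t",round(s["time"],2),"open~",round((s["tool_pos"]-[440.6,247.5,0])@SL,1),"F along",round(s["ft_force"]@SL,1),"F",s["ft_force"].round(1),"gf",round(s["gripper_force"],1))
E
python3 st.py
```

```text
time: 15.45
tool_pos: [503.2, 253.4, 193.0]
tcp_rot: [0.663, 0.729, 0.117, -0.129]
ft_force: [-7.5, -5.9, 8.4]
finger_gap: 10.3
gripper_force: 49.5
time: 15.95
tool_pos: [552.3, 258.0, 193.1]
tcp_rot: [0.663, 0.729, 0.118, -0.128]
ft_force: [-2.8, -3.2, 5.3]
finger_gap: 10.5
gripper_force: 49.2
time: 16.15
tool_pos: [552.8, 258.1, 193.0]
tcp_rot: [0.663, 0.729, 0.119, -0.127]
ft_force: [1.2, -2.4, 5.5]
finger_gap: 10.5
gripper_force: 49.3
t 16.15 open~ 112.7 F along 1.0 F [ 1.2 -2.4  5.5] gf 49.3
```

```bash
J="python3 -m jog"
$J '{"offset":[[0,0.05,0],[0,0.05,0],[0,0.05,0],[0,0.04,0]],"twist":[[0,0,0],[0,0,0],[0,0,0],[0,0,0]],"grip":[-1,-1,-1,-1]}' 50 >/dev/null; python3 st.py
$J '{"offset":[[0,0.04,0],[0,0.04,0]],"twist":[[0,0,0],[0,0,0]],"grip":[-1,-1]}' 50 >/dev/null; python3 st.py
$J '{"offset":[[0,0.04,0]],"twist":[[0,0,0]],"grip":[-1]}' 50 >/dev/null; python3 st.py
$J '{"offset":[[0,0.04,0]],"twist":[[0,0,0]],"grip":[-1]}' 50 >/dev/null; python3 st.py
```

```text
t 16.55 open~ 121.2 F along -2.2 F [-1.9 -2.8  6.9] gf 49.4
t 16.75 open~ 125.2 F along -2.6 F [-2.3 -3.6  6.6] gf 49.4
t 16.85 open~ 127.2 F along -1.8 F [-1.5 -2.9  6.1] gf 49.4
t 16.95 open~ 129.2 F along -2.0 F [-1.7 -2.9  5.8] gf 49.4
```

```bash
J="python3 -m jog"
$J '{"offset":[[0,0.04,0]],"twist":[[0,0,0]],"grip":[-1]}' 50 >/dev/null; python3 st.py
$J '{"offset":[[0,0.04,0]],"twist":[[0,0,0]],"grip":[-1]}' 50 >/dev/null; python3 st.py
$J '{"offset":[[0,0.04,0]],"twist":[[0,0,0]],"grip":[-1]}' 50 >/dev/null; python3 st.py
```

```text
t 17.05 open~ 131.2 F along -3.0 F [-2.7 -2.6  6.4] gf 49.4
t 17.15 open~ 133.2 F along -2.5 F [-2.1 -3.5  6. ] gf 49.4
t 17.25 open~ 135.2 F along -2.7 F [-2.3 -4.3  6.1] gf 49.4
```

```bash
J="python3 -m jog"
$J '{"offset":[[0,0.04,0]],"twist":[[0,0,0]],"grip":[-1]}' 50 >/dev/null; python3 st.py
```

```text
t 17.35 open~ 137.1 F along -1.2 F [-0.9 -3.4  6.2] gf 49.4
```

```bash
J="python3 -m jog"
$J '{"offset":[[0,0.03,0]],"twist":[[0,0,0]],"grip":[-1]}' 50 >/dev/null; python3 st.py
$J '{"offset":[[0,0.03,0]],"twist":[[0,0,0]],"grip":[-1]}' 50 >/dev/null; python3 st.py
$J '{"offset":[[0,0.03,0]],"twist":[[0,0,0]],"grip":[-1]}' 50 >/dev/null; python3 st.py
$J '{"offset":[[0,0.03,0]],"twist":[[0,0,0]],"grip":[-1]}' 50 >/dev/null; python3 st.py
```

```text
t 17.45 open~ 138.7 F along -1.4 F [-1.1 -3.3  5.4] gf 49.4
t 17.55 open~ 140.2 F along -1.8 F [-1.5 -3.3  6.9] gf 49.4
t 17.65 open~ 141.7 F along -1.6 F [-1.3 -3.3  5.2] gf 49.4
t 17.75 open~ 143.2 F along -1.9 F [-1.7 -3.   5.4] gf 49.4
```

```bash
J="python3 -m jog"
$J '{"offset":[[0,0.03,0]],"twist":[[0,0,0]],"grip":[-1]}' 50 >/dev/null; python3 st.py
$J '{"offset":[[0,0.03,0]],"twist":[[0,0,0]],"grip":[-1]}' 50 >/dev/null; python3 st.py
$J '{"offset":[[0,0.03,0]],"twist":[[0,0,0]],"grip":[-1]}' 50 >/dev/null; python3 st.py
$J '{"offset":[[0,0.03,0]],"twist":[[0,0,0]],"grip":[-1]}' 50 >/dev/null; python3 st.py
```

```text
t 17.85 open~ 144.7 F along -2.6 F [-2.2 -4.   5.7] gf 49.4
t 17.95 open~ 146.2 F along -1.7 F [-1.5 -2.5  6.2] gf 49.4
t 18.05 open~ 147.7 F along -2.5 F [-2.2 -4.1  6.3] gf 49.4
t 18.15 open~ 149.2 F along -2.2 F [-2.  -2.7  6.4] gf 49.4
```

```bash
J="python3 -m jog"
$J '{"offset":[[0,0.03,0]],"twist":[[0,0,0]],"grip":[-1]}' 50 >/dev/null; python3 st.py
$J '{"offset":[[0,0.03,0]],"twist":[[0,0,0]],"grip":[-1]}' 50 >/dev/null; python3 st.py
$J '{"offset":[[0,0.03,0]],"twist":[[0,0,0]],"grip":[-1]}' 50 >/dev/null; python3 st.py
$J '{"offset":[[0,0.03,0]],"twist":[[0,0,0]],"grip":[-1]}' 50 >/dev/null; python3 st.py
```

```text
t 18.25 open~ 150.7 F along -1.8 F [-1.6 -2.4  5.8] gf 49.4
t 18.35 open~ 152.2 F along -2.7 F [-2.4 -3.   6.1] gf 49.4
t 18.45 open~ 153.7 F along -2.8 F [-2.5 -3.2  5.4] gf 49.4
t 18.55 open~ 155.2 F along -2.1 F [-1.8 -3.   5.6] gf 49.4
```

```bash
J="python3 -m jog"
$J '{"offset":[[0,0.03,0]],"twist":[[0,0,0]],"grip":[-1]}' 50 >/dev/null; python3 st.py
$J '{"offset":[[0,0.03,0]],"twist":[[0,0,0]],"grip":[-1]}' 50 >/dev/null; python3 st.py
$J '{"offset":[[0,0.03,0]],"twist":[[0,0,0]],"grip":[-1]}' 50 >/dev/null; python3 st.py
$J '{"offset":[[0,0.03,0]],"twist":[[0,0,0]],"grip":[-1]}' 50 >/dev/null; python3 st.py
```

```text
t 18.65 open~ 156.7 F along -2.2 F [-1.9 -3.1  5.5] gf 49.4
t 18.75 open~ 158.2 F along -2.3 F [-2.1 -2.9  6. ] gf 49.4
t 18.85 open~ 159.7 F along -2.4 F [-2.2 -3.   5.7] gf 49.4
t 18.95 open~ 161.2 F along -2.3 F [-2.  -3.3  5.6] gf 49.4
```

```bash
J="python3 -m jog"
$J '{"offset":[[0,0.03,0]],"twist":[[0,0,0]],"grip":[-1]}' 50 >/dev/null; python3 st.py
$J '{"offset":[[0,0.03,0]],"twist":[[0,0,0]],"grip":[-1]}' 50 >/dev/null; python3 st.py
$J '{"offset":[[0,0.03,0]],"twist":[[0,0,0]],"grip":[-1]}' 50 >/dev/null; python3 st.py
$J '{"offset":[[0,0.03,0]],"twist":[[0,0,0]],"grip":[-1]}' 50 >/dev/null; python3 st.py
```

```text
t 19.05 open~ 162.7 F along -1.6 F [-1.3 -3.   5.8] gf 49.4
t 19.15 open~ 164.3 F along -1.3 F [-1.  -3.4  4.5] gf 49.3
t 19.25 open~ 166.2 F along -0.4 F [-0.2 -2.   5.4] gf 49.3
t 19.35 open~ 168.3 F along 3.1 F [ 3.3 -1.9  4.5] gf 49.3
```

The force has turned positive, so the catch is drawing in. I'll continue in 0.5–1 mm steps.

```bash
J="python3 -m jog"
$J '{"offset":[[0,0,0],[0,0,0]],"twist":[[0,0,0],[0,0,0]],"grip":[-1,-1]}' 50 >/dev/null; python3 st.py
$J '{"offset":[[0,0.02,0]],"twist":[[0,0,0]],"grip":[-1]}' 50 >/dev/null; python3 st.py
```

```text
t 19.55 open~ 170.1 F along 7.0 F [7.  0.  3.3] gf 49.4
t 19.65 open~ 170.9 F along 4.5 F [ 4.7 -2.   3.9] gf 49.5
```

```bash
J="python3 -m jog"
$J '{"offset":[[0,0.01,0],[0,0,0]],"twist":[[0,0,0],[0,0,0]],"grip":[-1,-1]}' 50 >/dev/null; python3 st.py
$J '{"offset":[[0,0.01,0],[0,0,0]],"twist":[[0,0,0],[0,0,0]],"grip":[-1,-1]}' 50 >/dev/null; python3 st.py
```

```text
t 19.85 open~ 170.9 F along 5.9 F [ 6.1 -1.9  3.9] gf 49.4
t 20.05 open~ 170.9 F along 5.0 F [ 5.3 -1.9  3.8] gf 49.4
```

```bash
J="python3 -m jog"
$J '{"offset":[[0,0.015,0],[0,0,0]],"twist":[[0,0,0],[0,0,0]],"grip":[-1,-1]}' 50 >/dev/null; python3 st.py
$J '{"offset":[[0,0.015,0],[0,0,0]],"twist":[[0,0,0],[0,0,0]],"grip":[-1,-1]}' 50 >/dev/null; python3 st.py
$J '{"offset":[[0,0.015,0],[0,0,0]],"twist":[[0,0,0],[0,0,0]],"grip":[-1,-1]}' 50 >/dev/null; python3 st.py
```

```text
t 20.25 open~ 171.0 F along 3.3 F [ 3.5 -2.7  4.1] gf 49.5
t 20.45 open~ 171.0 F along 2.0 F [ 2.3 -3.2  6. ] gf 49.5
t 20.65 open~ 171.0 F along 0.7 F [ 1.1 -3.5  5.7] gf 49.6
```

```bash
python3 -m jog '{"offset":[[0,0,0],[0,0,0],[0,0,0],[0,0,0],[0,0,0]],"twist":[[0,0,0],[0,0,0],[0,0,0],[0,0,0],[0,0,0]],"grip":[-1,-1,-1,-1,-1]}' 50 >/dev/null; python3 st.py
python3 - <<'E'
from h import *
save(read_camera("scene"),"s9.png")
E
```

```text
t 21.15 open~ 171.1 F along 0.4 F [ 0.7 -3.2  7.3] gf 49.6
```

View pics/s9.png

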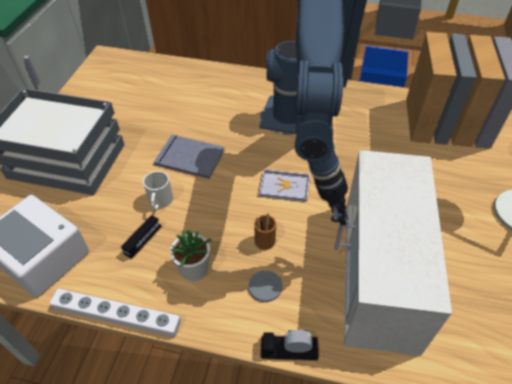

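The cup stands upright at (265,232), the gripper holds the pull at (345,218) with the door part-open, and the bystanders are where they were.

```bash
python3 -c "from rig import finish_job; print(finish_job())"
```

```text
the job is handed in; nothing more can be done
None
```

The job is handed in: the pencil cup stands upright about 25 cm out from the cabinet, and the door rests in its notch at about 171 mm of opening with the gripper still holding the pull; no verdict came back.

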